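Reload the card-pack bander and hold its dancer slide open for threading

TASK

Reload the white bander on the bench: set the brown kraft roll flat over the hub in its open drawer, right down on the drawer floor, let go of it and push the drawer fully shut. Then pull the red handle of the spring-loaded slide on top of the machine towards the machine's front until the red index lines up with the orange mark on the scale, and finish while still holding it there with the gripper, because it springs back when released and a colleague is about to thread the band. Leave the orange mark where it is set, and leave the card pack standing in its fence on the machine.

Things in the scene. Friction and masses are not known exactly. Their poses are not given: they have to be found in the camera images.
- bander: white bench machine, 190 deep (x) x 240 wide (y), deck top 69 mm high, fixed; its right 84 mm project 40 mm further to the front. Roll drawer in the left of its front, spring slide on the right of the deck, card pack in a steel fence on the left. Origin: on the bench, 95 mm behind the drawer's face when shut; x from front to back (front faces the robot, turned up to 0.3 rad), y to its left, z up
- roll_drawer (a joint): opening of the roll drawer in m: 0 shut, 0.106 fully out; it slides out along the machine's -x, moves against about 1.5 N friction and stays where it is left. It starts open, with the hub's centre about 50 mm in front of the face that the drawer comes out of
- hub (a point): centre of the black hub's foot, on the drawer floor, 16 mm above the bench. Hub 50 mm in diameter, 11 mm high, top edge bevelled; a pin (10 mm) in its middle ends 33 mm above the floor. Floor 144 mm wide, rims 8 mm high; front panel begins 46 mm before the hub centre, so grip the roll at its left or right. Deck underside is 57 mm above bench: a roll not right down will not go in
- drawer_front (a point): middle of the outer face of the drawer's grey front panel (149 mm wide along the machine's y, from 8 to 55 mm above the bench; this point is 33 mm above the bench); the pull in it is recessed, the face is flat to push on; moves with the drawer, flush with the machine's face when shut
- kraft_roll_spare: brown kraft band roll lying flat on the bench, 78 mm in outer diameter, 36 mm high, with a 60 mm hole through it (wall about 8 mm, to be gripped over the rim with one finger in the hole); 0.12 kg, loose. Origin: centre of its underside; z is its axis, up
- masking_tape: white roll of masking tape lying flat on the bench, 92 mm in diameter, 24 mm high; not needed. Origin: centre of its underside
- dancer (a joint): pull of the spring slide in m: 0 at rest (back), up to 0.078 pulled out along the machine's -x. A spring pulls it back with about 4 N at rest and 8 N at 0.07; the index is at the orange mark when dancer equals thread_mark
- pull_handle: handle of the slide: red round sleeve, 16 mm thick, 44 mm long, along the machine's y, 128 mm above the bench, turning freely on a cross bar between two steel stems (8 mm thick, 56 mm apart); free for 33 mm below it, down to the slide's black block. The slide's rubber roller begins 45 mm behind the sleeve's axis. Take it from above, one finger before and one behind. Origin: its middle
- slide_index (a point): tip of the red index on the right side of the slide, 76 mm above the bench; moves with the slide; axes as the machine's
- thread_mark (a joint): where the orange mark is set on the scale in m, in the same measure as dancer; it is clamped (40 N) and must stay as set
- mark_tip (a point): tip of the orange mark on the scale beside the slide, 76 mm above the bench; axes as the machine's
- nest_pack: white card pack with a brown band, 71 x 53 x 62 mm, standing in the steel fence on the left part of the deck (69 mm above the bench), loose; must stay there. Origin: centre of its underside
Mind the look-alikes: they are no part of the job. Leave any black or yellow look-alike of the kraft_roll_spare alone.

How it is judged (in metres and radians):
On the way, in this order (a step that is already met when the one before it is completed fails the run):
1. the kraft roll lies flat on the hub in the open drawer, right down on the drawer floor, and is let go (horizontal distance between kraft_roll_spare and hub below 0.008 m and z of kraft_roll_spare in the frame of hub below 0.004 m and angle between kraft_roll_spare's own z axis and vertical below 0.08 rad and contact force between the fingers and kraft_roll_spare below 0.2 N and value of joint roll_drawer above 0.05 m), for 0.2 s.
2. the drawer is fully shut with the roll in it (value of joint roll_drawer below 0.004 m and horizontal distance between kraft_roll_spare and hub below 0.008 m), for 0.2 s.
3. the slide is held with its index at the orange mark (x of slide_index in the frame of mark_tip between -0.004 and 0.004 m and contact force between the fingers and pull_handle above 2 N), for 0.3 s.
At the end, for the whole second after the job is handed in: The program ends holding: the fingers keep the red handle with at least 2 N, the slide is still and its index is within 4 mm of the orange mark; the drawer is shut within 4 mm and the kraft roll lies flat in it on the drawer floor (within 4 mm), round the hub (centres within 8 mm) (all of step 2 and all of step 3 and velocity of joint dancer between -0.01 and 0.01 m/s and z of kraft_roll_spare in the frame of hub below 0.004 m and angle between kraft_roll_spare's own z axis and vertical below 0.08 rad); the arm keeps its last pose, push and grip.
It fails at once if the orange mark is pushed along the scale (distance of mark_tip from where it was at the start of the episode above 0.004 m).
It fails at once if the card pack on the machine is knocked out of its place (distance of nest_pack from where it was at the start of the episode above 0.02 m or angle between nest_pack's own z axis and vertical above 0.3 rad).
It also fails if it takes over 58 s, if anything falls off the work surface, if the arm or the gripper's body presses on something with over 40 N, if the wrist force passes 120 N, or if a joint passes its speed limit or range.

ROBOT

A 6-joint arm with a two-finger parallel gripper is mounted at the origin on a cart in front of the work surface, level with it; the furniture and walls round the work are solid. World frame = base frame: x ahead of the robot, y to its left, z up, the work surface at z = 0. Lengths are in mm, angles in rad, forces in N, time in s.
With the tool pointing down it reaches from about 300 to 775 mm from the base axis. Payload 14.6 kg.
Tool frame: the origin (TCP) lies at the centre of the arm's flange, where the gripper is bolted on; the fingertips stand 199 mm ahead of it and the grasp point (between the pads) lies 180 mm ahead of it; z points along the fingers, y is the line along which they close (so a half turn about z gives the same grasp; the last joint's range is limited). The gripper opens to 94 mm and grips with 3 to 60 N. Pads are 16 mm wide; open, the fingers measure 119 mm over their backs; the gripper's body (75 mm by 177 mm) begins 78 mm behind the grasp point.
Start: joints at [1.261, 0.3, 1.521, -0, 1.321, -0.067], TCP at [132.23, 533.86, 404.646] pointing down, gripper open.
Joint ranges: [-3.03, 3.03], [-0.79, 2.21], [0.23, 2.52], [-1.04, 4.18], [0, 3.07], [-2.55, 2.55]. Speed limits (rad/s): [2.22, 2.22, 2.57, 3.14, 3.14, 3.14].

INTERFACE

Orientations are given as [roll, pitch, yaw] about the fixed x, y, z axes, in that order (R = Rz(yaw) Ry(pitch) Rx(roll)).
In Python, from cell import manip, optics, workorder gives the robot as it stands.
- The arm moves only by the tool step_arm, never from a script. Its argument "increments" is a list that holds one entry, the list of rows, each a list of 7 numbers: the turn, a rotation vector about the tool's x, y, z as a fraction of full scale, then the shift along the tool's x, y, z as a fraction of full scale, then the closure, from -1 (fully open) to 1 (shut). In form: [[[wx, wy, wz, tx, ty, tz, fingers], ...]]. A call has 1 to 5 rows; each row shifts and turns the commanded pose from where the row before left it, along the tool's axes as they then stand; what a row does not reach is not made up. Full scale, the value 1, is 40 mm for a shift and 45 degrees for a turn. A row lasts 1/10 s, in which the tool goes at most 50 mm and 8.59 degrees, less where a joint would pass 70% of its speed; a pose out of reach is approached as far as the arm can. A call with a number of a shift or a turn outside -1 to 1 is refused whole. A call with a gripper value outside its range is refused whole. The fingers move at their own pace and stop on an object; "newtons" is the grip in N (left out, the last holds). Time passes only in rows, so rows that do not move let the fingers close. It gives the time, the measured TCP pose, the force, the opening and the grip force at its end, in the units of the state.
- manip.read_state(): the state, without advancing time (a new reading comes with each control period).
- optics.camera(name): name is "scene" or "top" or "wrist"; returns a dict with "frame" (384x512x3 uint8, red, green, blue), "range_z" (384x512 float32, mm along the optical axis (not along the pixel's ray), 0 where there is no reading), "mtx" (3x3 intrinsics, pixels), "cam_to_world" (4x4, takes a point from camera to world coordinates). Camera axes: x right, y down, z forward; pixel columns grow to the right and rows downward; lengths in mm; the calibration is good to about 2 mm. A picture is of the moment at which its call begins.
- workorder.sign_off(): hands the job in; it is judged then, once.
The state is a dict: "clock": time; "joints": joint angles; "qd": joint speeds; "effort": joint torques, N m; "eef_pos": TCP position; "eef_rot": TCP orientation; "wrist_force": force on the tool from outside, world axes, zero at the start; "moment": the same for the moment, N m; "finger_gap": finger opening in mm; "finger_force": force on a finger pad.
Only numpy, scipy, OpenCV 4.12 (cv2) and the standard library are available. Lean on these libraries where they do the work, as an engineer would, in place of code of your own. Each camera call takes 0.05 s, during which the arm holds its last target. There are 200 camera calls.

## Working session

There is one attempt and no reset: what is moved stays moved. The work goes in short steps, Python scripts to look and compute and a tool call to move; the robot and the scene stay as the last step left them, time stands still between calls to the robot, and variables do not carry over. Pictures are saved under pics/ and viewed, at most 10 in all, crops included, and the job is handed in when it is done.

Besides the shell and the picture viewer there is one more tool, called after "Emit:" by a JSON object that holds its "name" and its "arguments", one argument or row to a line. step_arm: Moves the arm, as the interface text tells. Its arguments: {"type":"object","properties":{"increments":{"type":"array","items":{"type":"array","items":{"type":"array","items":{"type":"number"}}}},"newtons":{"type":"number"}},"required":["increments"]}

```bash
mkdir -p pics; ls; python3 - <<'E'
from cell import manip, optics, workorder
import cv2, numpy as np
print(manip.read_state())
ims=[]
for n in ("scene","top"):
    c=optics.camera(n); np.savez(f"pics/{n}0.npz",**c)
    print(n,c["mtx"].tolist(),c["cam_to_world"].round(3).tolist())
    cv2.imwrite(f"pics/{n}0.png",cv2.resize(c["frame"][:,:,::-1],(800,600),interpolation=cv2.INTER_CUBIC))
E
```

```text
pics
{'clock': 0.0, 'joints': array([ 1.26139812e+00,  3.00487876e-01,  1.52160759e+00,  2.88076348e-05,
        1.32068801e+00, -6.65741534e-02]), 'qd': array([-0.00140715, -0.00224085,  0.0004976 ,  0.00053231, -0.00192872,
        0.00020414]), 'effort': array([ 4.06135705e-04, -5.31802511e+01, -3.52748930e+01,  7.08709401e-02,
        2.43473472e-02, -9.91144498e-05]), 'eef_pos': array([132.22120082, 533.83477098, 404.06577267]), 'eef_rot': array([-3.14040632e+00, -1.07060475e-04,  2.89876139e+00]), 'wrist_force': array([-0.5149814 , -0.74571016, -0.03048219]), 'moment': array([ 0.04162197,  0.02634497, -0.01205206]), 'finger_force': 0.0, 'finger_gap': 94.26313273173305}
scene [[441.3104273193932, 0.0, 255.91861634158803], [0.0, 441.3104273193932, 195.82075699202258], [0.0, 0.0, 1.0]] [[0.691, -0.259, 0.675, -333.668], [-0.722, -0.284, 0.631, -1047.574], [0.028, -0.923, -0.383, 616.273], [0.0, 0.0, 0.0, 1.0]]
top [[378.7004116620997, 0.0, 253.49250210829263], [0.0, 378.7004116620997, 192.7079316861559], [0.0, 0.0, 1.0]] [[0.013, -0.996, 0.093, 451.503], [-1.0, -0.014, -0.009, -225.786], [0.01, -0.093, -0.996, 1101.916], [0.0, 0.0, 0.0, 1.0]]
```

View pics/scene0.png

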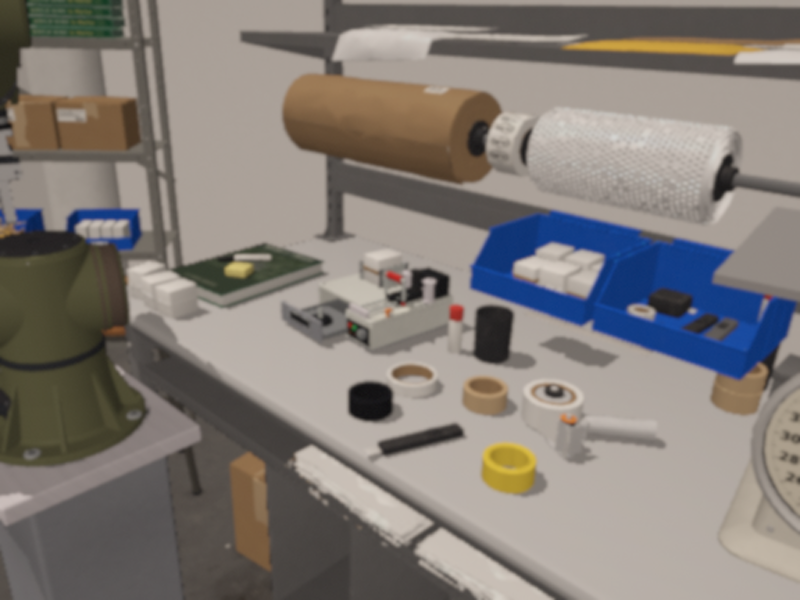

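View pics/top0.png

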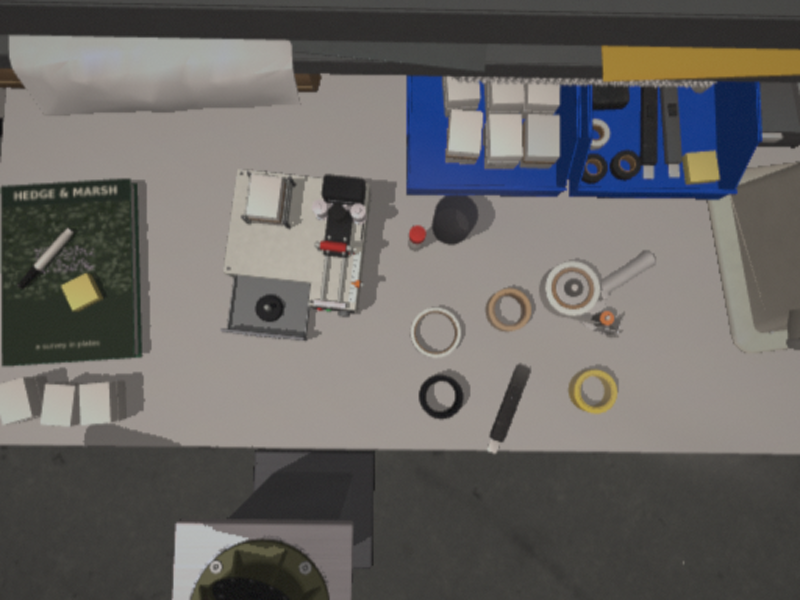

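The top view (800x600 scale) shows the kraft roll at (509,310), hub at (269,308), red handle at (333,247), orange mark about (356,284), and the machine slightly turned. Next I turn these into world positions.

```bash
cat > h.py <<'E'
import numpy as np, cv2
def load(n): return dict(np.load(f"pics/{n}.npz"))
def cloud(c):
    v,u=np.mgrid[:384,:512]; z=c["range_z"]; K=c["mtx"]; T=c["cam_to_world"]
    p=np.stack([(u-K[0,2])/K[0,0]*z,(v-K[1,2])/K[1,1]*z,z],-1)
    return p@T[:3,:3].T+T[:3,3]
def ray(c,u,v,z):   # world point on plane height z
    K,T=c["mtx"],c["cam_to_world"]; d=T[:3,:3]@[(u-K[0,2])/K[0,0],(v-K[1,2])/K[1,1],1]
    return T[:3,3]+d*(z-T[2,3])/d[2]
E
python3 - <<'E'
from h import *
c=load("top0"); P=cloud(c); s=512/800
def circ(p):
    A=np.c_[2*p[:,:2],np.ones(len(p))]; x=np.linalg.lstsq(A,(p[:,:2]**2).sum(1),rcond=None)[0]
    return x[:2],np.sqrt(x[2]+x[:2]@x[:2])
for n,(u,v),z in (("roll",(509,310),36),("tape",(436,332),24)):
    q=ray(c,u*s,v*s,z); m=(np.linalg.norm(P[...,:2]-q[:2],axis=2)<60)&(abs(P[...,2]-z)<8)
    print(n,q.round(),m.sum(),P[m].mean(0).round(1),circ(P[m]))
for n,(u,v),z in (("pin",(269,308),49),("handle",(333,247),136),("mark",(356,284),76),("pack",(266,198),131)):
    i,j=int(v*s),int(u*s); print(n,ray(c,u*s,v*s,z).round(1),P[i-1:i+2,j-1:j+2,2].round())
# deck extents
m=(abs(P[...,2]-69)<6)&(P[...,0]>380)&(P[...,0]<720)&(abs(P[...,1]+100)<300)
print(cv2.minAreaRect(P[m][:,:2].astype(np.float32)))
im=cv2.resize(c["frame"][100:225,135:245,::-1],(704,800)[:2] and (528,600),interpolation=cv2.INTER_CUBIC)
cv2.imwrite("pics/crop.png",im)
E
```

```text
roll [ 538. -440.   36.] 311 [ 540.3 -440.    35.4] (array([ 540.32586597, -440.04519145]), np.float64(33.84468819115448))
tape [ 497. -309.   24.] 298 [ 497.1 -307.6   23.7] (array([ 497.7393139 , -307.23206435]), np.float64(41.55353903211137))
pin [534.4  -9.2  49. ] [[47. 41. 32.]
 [47. 38. 26.]
 [36. 31. 31.]]
handle [ 630.1 -129.3  136. ] [[136. 134. 135.]
 [136. 134. 137.]
 [133. 129. 133.]]
mark [ 576.4 -164.9   76. ] [[70. 88. 83.]
 [79. 89. 87.]
 [70. 88. 86.]]
pack [712.3 -15.1 131. ] [[131. 133. 129.]
 [130. 128. 130.]
 [133. 133. 132.]]
((626.314697265625, -150.65452575683594), (442.0322265625, 187.09190368652344), 89.92494201660156)
```

View pics/crop.png

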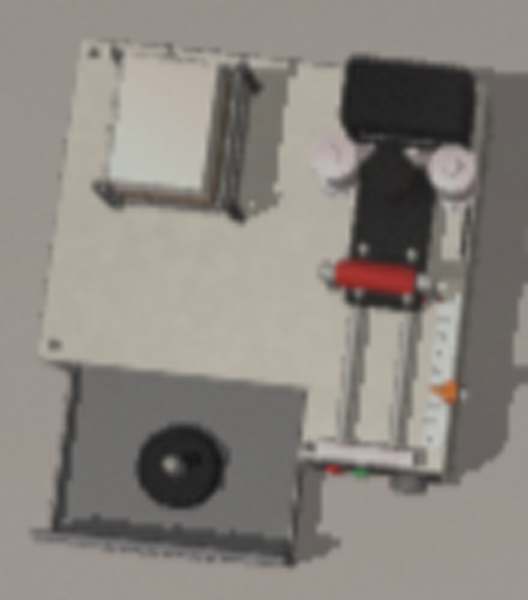

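```bash
cat >> h.py <<'E'
def crop(u,v): return 135+u/4.8-.4, 100+v/4.8-.4
def mv(d,yaw):  # world shift mm -> tool shift in full-scale units
    c,s=np.cos(yaw),np.sin(yaw); return np.array([c*d[0]+s*d[1], s*d[0]-c*d[1], -d[2]])/40
E
python3 - <<'E'
from h import *
c=load("top0")
R=lambda u,v,z: ray(c,*crop(u,v),z)
ang=lambda a,b: np.arctan2(b[1]-a[1],b[0]-a[0])
print("left edge",ang(R(40,355,69),R(82,40,69)))
print("step edge", ang(R(304,386,69),R(40,355,69))-np.pi/2)
print("rail",ang(R(347,440,75),R(357,310,75)),"panel",ang(R(293,563,55),R(35,535,55))-np.pi/2)
print("handle",ang(R(415,281,136),R(337,272,136))-np.pi/2, R(376,276,136))
print("hub",R(181,467,27),"pin",R(173,463,49)); print("mark",R(435,392,76),"idx",R(425,296,76))
y=-0.13; Rm=np.array([[np.cos(y),np.sin(y)],[-np.sin(y),np.cos(y)]])
print("mark-idx in mach",Rm@(R(435,392,76)-R(425,296,76))[:2])
E
```

```text
left edge -0.09138824331437698
step edge -0.10353375707643142
rail -0.05204849883183135 panel -0.09472519199013685
handle -0.10153175015472882 [ 632.63160216 -128.75408657  136.        ]
hub [536.81332062  -5.1163475   27.        ] pin [537.33038665  -4.92709304  49.        ]
mark [ 577.63284035 -157.72588177   76.        ] idx [ 632.73351124 -150.92776638   76.        ]
mark-idx in mach [-53.75445771 -13.8836804 ]
```

Emit:
{"name": "step_arm", "arguments": {
  "increments": [
    [[0, 0, -0.139, -1, -0.7, 0, -0.3], [0, 0, 0, -1, -0.8, 0, -0.3], [0, 0, 0, -1, -0.9, 0, -0.3], [0, 0, 0, -1, -0.9, 0, -0.3], [0, 0, 0, -1, -0.9, 0, -0.3]]
  ]
}}

```text
clock: 0.6
eef_pos: [296.8, 344.9, 404.5]
eef_rot: [-3.141, -0.0, 3.008]
wrist_force: [0.6, 0.4, -0.3]
finger_gap: 61.4
finger_force: 0.0
```

Emit:
{"name": "step_arm", "arguments": {
  "increments": [
    [[0, 0, -0.047, -0.5, -1, 0, 0.36], [0, 0, 0, -0.5, -1, 0, 0.36], [0, 0, 0, -0.5, -1, 0, 0.36], [0, 0, 0, -0.5, -1, 0, 0.36], [0, 0, 0, -0.5, -1, 0, 0.36]]
  ]
}}

```text
clock: 1.1
eef_pos: [374.8, 135.6, 404.7]
eef_rot: [3.142, 0.0, 3.045]
wrist_force: [0.5, 0.0, 0.7]
finger_gap: 30.5
finger_force: 0.0
```

Emit:
{"name": "step_arm", "arguments": {
  "increments": [
    [[0, 0, 0, -0.5, -1, 0, 0.36], [0, 0, 0, -0.5, -1, 0, 0.36], [0, 0, 0, -0.5, -1, 0, 0.36], [0, 0, 0, -0.5, -1, 0, 0.36], [0, 0, 0, -0.5, -1, 0, 0.36]]
  ]
}}

```text
clock: 1.6
eef_pos: [455.1, -73.4, 404.6]
eef_rot: [3.142, -0.0, 3.045]
wrist_force: [0.3, 1.7, 0.0]
finger_gap: 30.0
finger_force: 0.0
```

Emit:
{"name": "step_arm", "arguments": {
  "increments": [
    [[0, 0, 0, -0.3, -1, 0, 0.36], [0, 0, 0, -0.3, -1, 0, 0.36], [0, 0, 0, -0.3, -1, 0, 0.36], [0, 0, 0, -0.3, -1, 0, 0.36], [0, 0, 0, 0, 0, 0, 0.36]]
  ]
}}

```text
clock: 2.1
eef_pos: [487.3, -238.9, 403.7]
eef_rot: [-3.142, -0.001, 3.041]
wrist_force: [-0.3, 0.1, -0.2]
finger_gap: 30.1
finger_force: 0.0
```

Emit:
{"name": "step_arm", "arguments": {
  "increments": [
    [[0, 0, 0, -0.4, -0.8, 0.4, 0.36], [0, 0, 0, -0.4, -0.8, 0.5, 0.36], [0, 0, 0, -0.4, -0.8, 0.5, 0.36], [0, 0, 0, -0.4, -0.8, 0.5, 0.36], [0, 0, 0, -0.2, -0.8, 0.5, 0.36]]
  ]
}}

```text
clock: 2.6
eef_pos: [544.2, -401.9, 307.3]
eef_rot: [3.141, -0.0, 3.046]
wrist_force: [0.9, 0.1, 0.6]
finger_gap: 30.3
finger_force: 0.0
```

Emit:
{"name": "step_arm", "arguments": {
  "increments": [
    [[0, 0, 0, 0, 0, 0, 0.36], [0, 0, 0, 0, 0, 0, 0.36]]
  ]
}}

```text
clock: 2.8
eef_pos: [543.4, -401.1, 307.9]
eef_rot: [3.14, -0.001, 3.045]
wrist_force: [0.1, -0.0, 0.4]
finger_gap: 30.2
finger_force: 0.0
```

```bash
cat > look.py <<'E'
import sys; from h import *; from cell import optics, manip
n=sys.argv[1]; k=sys.argv[2] if len(sys.argv)>2 else "wrist"
c=optics.camera(k); np.savez(f"pics/{n}.npz",**c)
cv2.imwrite(f"pics/{n}.png",cv2.resize(c["frame"][:,:,::-1],(800,600),interpolation=cv2.INTER_CUBIC))
s=manip.read_state(); print(s["clock"],s["eef_pos"].round(1),s["eef_rot"].round(4),s["joints"].round(2))
E
python3 look.py w1; python3 - <<'E'
from h import *
c=load("w1");P=cloud(c)
m=(np.linalg.norm(P[...,:2]-[540,-440],axis=2)<60)&(abs(P[...,2]-36)<5)
p=P[m][:,:2].astype(np.float32); print(m.sum(),p.mean(0),p.min(0),p.max(0),cv2.minEnclosingCircle(p))
E
```

```text
2.85 [ 543.6 -400.6  309. ] [3.1414 0.     3.0453] [-0.69  0.66  1.22  0.    1.26 -2.16]
2987 [ 535.5939  -439.10986] [ 502.35376 -477.64813] [ 577.77545 -400.0969 ] ((541.5225830078125, -438.7203369140625), 39.30722427368164)
```

View pics/w1.png

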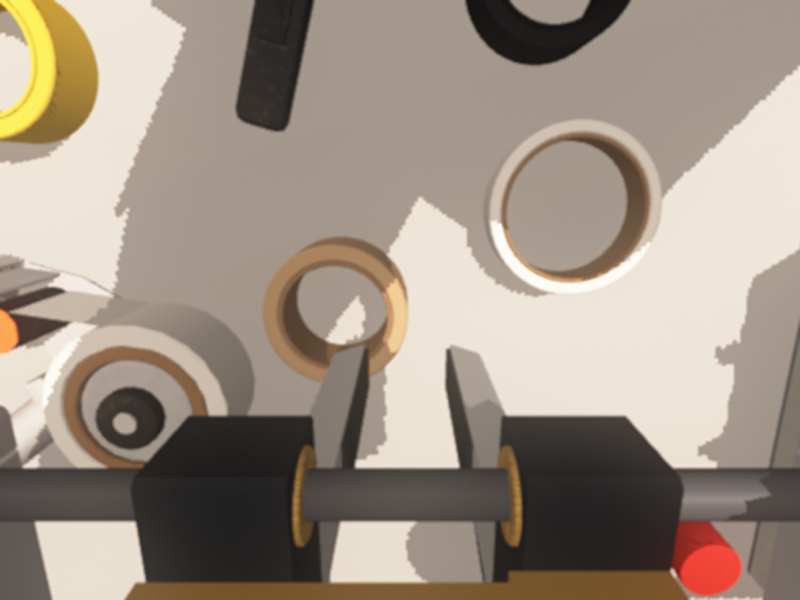

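The wrist view shows the kraft roll at (336,308), right finger side left of it; the roll's centre measures (541.5,-438.7).

Emit:
{"name": "step_arm", "arguments": {
  "increments": [
    [[0, 0, 0, -0.04, -0.09, 0.6, 0.36], [0, 0, 0, 0, 0, 0.7, 0.36], [0, 0, 0, 0, 0, 0.6, 0.36], [0, 0, 0, 0, 0, 0.45, 0.36], [0, 0, 0, 0, 0, 0, 0.36]]
  ]
}}

```text
clock: 3.35
eef_pos: [544.6, -404.1, 213.2]
eef_rot: [3.14, -0.002, 3.046]
wrist_force: [0.6, 0.5, -0.2]
finger_gap: 30.2
finger_force: 0.0
```

Emit:
{"name": "step_arm", "arguments": {
  "increments": [
    [[0, 0, 0, 0, 0, 0, 1], [0, 0, 0, 0, 0, 0, 1], [0, 0, 0, 0, 0, 0, 1], [0, 0, 0, 0, 0, 0, 1]]
  ],
  "newtons": 15
}}

```text
clock: 3.75
eef_pos: [544.8, -405.4, 216.2]
eef_rot: [-3.14, 0.002, 3.045]
wrist_force: [-0.9, 1.7, 6.6]
finger_gap: 11.0
finger_force: 14.3
```

Emit:
{"name": "step_arm", "arguments": {
  "increments": [
    [[0, 0, 0, 0, 0, -0.5, 1], [0, 0, 0, 0, 0, -0.8, 1], [0, 0, 0, 0, 0, -0.8, 1], [0, 0, 0, 0, 0, -0.65, 1], [0, 0, 0, 0, 0.4, 0, 1]]
  ]
}}

```text
clock: 4.25
eef_pos: [546.0, -390.2, 328.9]
eef_rot: [-3.138, 0.006, 3.043]
wrist_force: [0.2, -0.1, -0.1]
finger_gap: 10.7
finger_force: 15.0
```

Emit:
{"name": "step_arm", "arguments": {
  "increments": [
    [[0, 0, 0, 0.2, 0.8, 0, 1], [0, 0, 0, 0.2, 0.9, 0, 1], [0, 0, 0, 0.2, 0.9, 0, 1], [0, 0, 0, 0.2, 0.9, 0, 1], [0, 0, 0, 0.2, 0.9, 0, 1]]
  ]
}}

```text
clock: 4.75
eef_pos: [522.6, -207.9, 323.4]
eef_rot: [3.141, -0.001, 3.045]
wrist_force: [0.6, -0.1, -0.8]
finger_gap: 10.7
finger_force: 14.9
```

Emit:
{"name": "step_arm", "arguments": {
  "increments": [
    [[0, 0, 0, 0.17, 0.9, 0, 1], [0, 0, 0, 0, 0.9, 0, 1], [0, 0, 0, 0, 0.9, 0, 1], [0, 0, 0, 0, 0.9, 0, 1], [0, 0, 0, 0, 0.9, 0, 1]]
  ]
}}

```text
clock: 5.25
eef_pos: [533.3, -28.3, 323.6]
eef_rot: [3.141, -0.001, 3.045]
wrist_force: [0.3, -0.9, -0.8]
finger_gap: 10.8
finger_force: 14.9
```

Emit:
{"name": "step_arm", "arguments": {
  "increments": [
    [[0, 0, 0, 0, 0.9, 0, 1], [0, 0, 0, 0, 0.4, 0, 1], [0, 0, 0, 0, 0.2, 0, 1], [0, 0, 0, 0, 0, 0, 1], [0, 0, 0, 0, 0, 0, 1]]
  ]
}}

```text
clock: 5.75
eef_pos: [539.7, 28.4, 324.4]
eef_rot: [-3.141, -0.0, 3.044]
wrist_force: [-0.1, -0.6, -1.2]
finger_gap: 11.0
finger_force: 14.9
```

```bash
python3 look.py w2; python3 look.py t2 top; python3 look.py s2 scene
```

```text
5.8 [539.7  28.2 324.4] [-3.1414e+00 -3.0000e-04  3.0437e+00] [-0.02  0.36  1.64 -0.    1.14 -1.49]
5.85 [539.8  28.2 324.6] [-3.1415e+00 -1.0000e-04  3.0436e+00] [-0.02  0.36  1.64 -0.    1.14 -1.49]
5.9 [539.8  28.3 324.6] [-3.1415 -0.      3.0435] [-0.02  0.36  1.64 -0.    1.14 -1.49]
```

View pics/w2.png

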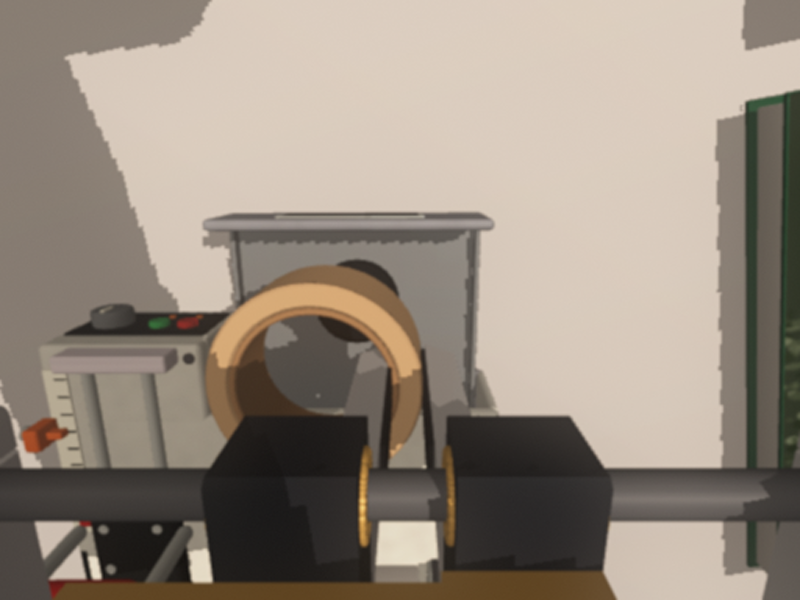

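The wrist view shows the roll in hand around (315,370), with the hub behind at about (358,300) and the drawer panel's top edge from (205,222) to (493,222).

```bash
python3 - <<'E'
from h import *
c=load("w2");P=cloud(c); s=.64; rgb=c["frame"].astype(int)
Zt=np.median(P[(P[...,2]>110)&(P[...,2]<170)&(rgb[...,0]>150)&(abs(P[...,1]+5)<60)][:,2]); print("top z",Zt)
m=(abs(P[...,2]-Zt)<5)&(np.linalg.norm(P[...,:2]-[537,-6],axis=2)<55)&(rgb[...,0]-rgb[...,2]>25)
q=P[m]; print(m.sum(),cv2.minEnclosingCircle(q[:,:2].astype(np.float32)),q.min(0),q.max(0))
A=np.c_[q[:,:2],np.ones(len(q))]; print("tilt",np.linalg.lstsq(A,q[:,2],rcond=None)[0])
R=lambda u,v,z: ray(c,u*s,v*s,z)
l,r=R(205,222,55),R(493,222,55); print("panel",l,r,(l+r)/2, np.linalg.norm(l-r),np.arctan2((r-l)[1],(r-l)[0])-np.pi/2)
a=c["frame"].sum(2)
# hub black points from depth 24..30
m=(P[...,2]>21)&(P[...,2]<31)&(a<200)&(abs(P[...,0]-537)<40)&(abs(P[...,1]+5)<40); q=P[m]; print("hub pts",m.sum(),q.min(0),q.max(0),cv2.minEnclosingCircle(q[:,:2].astype(np.float32)))
c=load("top0");P=cloud(c);a=c["frame"].sum(2)
m=(P[...,2]>19)&(P[...,2]<33)&(a<200)&(abs(P[...,0]-537)<35)&(abs(P[...,1]+5)<35); q=P[m]; print("hub top",m.sum(),cv2.minEnclosingCircle(q[:,:2].astype(np.float32)))
E
```

```text
top z 144.26796205807273
5166 ((538.5115356445312, -4.655968189239502), 39.25993347167969) [499.53612169 -43.81019054 139.27561462] [569.05599052  34.26033664 148.16530601]
tilt [1.65719325e-03 7.21748128e-03 1.43191137e+02]
panel [481.59321059 -68.37714298  55.        ] [495.59401019  76.79853332  55.        ] [488.59361039   4.21069517  55.        ] 145.849235100882 -0.09614306339418377
hub pts 489 [513.36862768 -24.86217034  21.44819711] [562.94051183  22.73004866  29.17623048] ((538.4501342773438, -0.880829393863678), 25.274723052978516)
hub top 222 ((537.4442749023438, -3.78405499458313), 24.679719924926758)
```

Emit:
{"name": "step_arm", "arguments": {
  "increments": [
    [[0, 0, 0, 0.01, 0.095, 0, 1], [0, 0, 0, 0, 0, 0.5, 1], [0, 0, 0, 0, 0, 0.6, 1], [0, 0, 0, 0, 0, 0.5, 1], [0, 0, 0, 0, 0, 0.2, 1]]
  ]
}}

```text
clock: 6.4
eef_pos: [539.4, 33.0, 250.9]
eef_rot: [-3.141, -0.002, 3.045]
wrist_force: [0.0, -0.8, -1.0]
finger_gap: 10.6
finger_force: 14.9
```

Emit:
{"name": "step_arm", "arguments": {
  "increments": [
    [[0, 0, 0, 0, 0, 0.15, 1], [0, 0, 0, 0, 0, 0.12, 1], [0, 0, 0, 0, 0, 0.12, 1], [0, 0, 0, 0, 0, 0.08, 1], [0, 0, 0, 0, 0, 0, 1]]
  ]
}}

```text
clock: 6.9
eef_pos: [539.8, 33.1, 233.7]
eef_rot: [-3.142, -0.0, 3.045]
wrist_force: [0.0, 0.1, -1.5]
finger_gap: 10.8
finger_force: 14.9
```

Emit:
{"name": "step_arm", "arguments": {
  "increments": [
    [[0, 0, 0, 0, 0, 0.04, 1], [0, 0, 0, 0, 0, 0.03, 1], [0, 0, 0, 0, 0, 0, 1]]
  ]
}}

```text
clock: 7.2
eef_pos: [540.2, 33.1, 232.2]
eef_rot: [3.141, 0.002, 3.045]
wrist_force: [0.2, 0.1, 6.4]
finger_gap: 11.0
finger_force: 14.9
```

Emit:
{"name": "step_arm", "arguments": {
  "increments": [
    [[0, 0, 0, 0, 0, 0, 0.5], [0, 0, 0, 0, 0, 0, 0.5], [0, 0, 0, 0, 0, 0, 0.5]]
  ]
}}

```text
clock: 7.5
eef_pos: [539.7, 33.1, 231.0]
eef_rot: [-3.142, -0.0, 3.045]
wrist_force: [-0.3, -0.4, -0.8]
finger_gap: 23.3
finger_force: 0.0
```

Emit:
{"name": "step_arm", "arguments": {
  "increments": [
    [[0, 0, 0, 0, 0, -0.5, 0.5], [0, 0, 0, 0, 0, -0.8, 0.5], [0, 0, 0, 0, 0, -0.9, 0.5], [0, 0, 0, 0, 0, -0.3, 0.5], [0, 0, 0, 0, 0, 0, 0.5]]
  ]
}}

```text
clock: 8.0
eef_pos: [539.9, 33.1, 332.4]
eef_rot: [3.141, 0.003, 3.045]
wrist_force: [-0.0, -0.3, -0.5]
finger_gap: 23.5
finger_force: 0.0
```

```bash
python3 look.py w3; python3 - <<'E'
from h import *
c=load("w3");P=cloud(c); rgb=c["frame"].astype(int)
m=(abs(P[...,2]-52)<6)&(np.linalg.norm(P[...,:2]-[538,-1],axis=2)<60)&(rgb[...,0]-rgb[...,2]>25)
q=P[m]; print(m.sum(),cv2.minEnclosingCircle(q[:,:2].astype(np.float32)),q.mean(0))
A=np.c_[q[:,:2],np.ones(len(q))]; print("tilt",np.linalg.lstsq(A,q[:,2],rcond=None)[0])
E
```

```text
8.05 [539.6  33.1 330.7] [3.1416e+00 2.0000e-04 3.0449e+00] [-0.01  0.35  1.63 -0.    1.16 -1.48]
2855 ((539.3578491210938, 0.2780434489250183), 39.117496490478516) [5.33863379e+02 1.90201968e-01 5.20580695e+01]
tilt [-2.58468640e-03 -1.59178739e-04  5.34379692e+01]
```

View pics/w3.png

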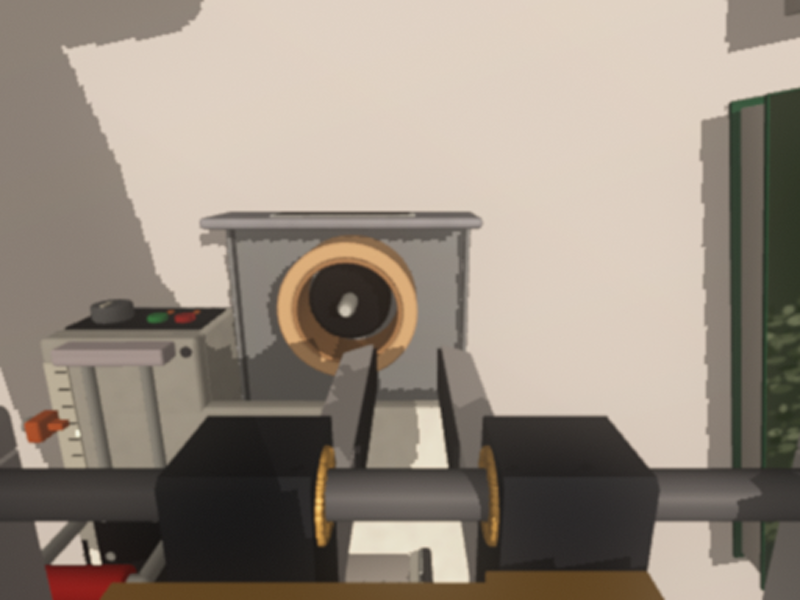

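The roll lies flat round the hub (345,305), with its top at z≈52, as expected. Next I shut the drawer with closed fingers.

Emit:
{"name": "step_arm", "arguments": {
  "increments": [
    [[0, 0, 0, 0.6, -0.2, 0, 1], [0, 0, 0, 0.8, -0.3, 0, 1], [0, 0, 0, 0.7, -0.22, 0, 1], [0, 0, 0, 0, 0, 0.6, 1], [0, 0, 0, 0, 0, 0.8, 1]]
  ]
}}

```text
clock: 8.55
eef_pos: [452.7, 12.4, 274.0]
eef_rot: [3.142, 0.001, 3.045]
wrist_force: [1.0, -0.3, -0.6]
finger_gap: 0.7
finger_force: 0.0
```

Emit:
{"name": "step_arm", "arguments": {
  "increments": [
    [[0, 0, 0, 0, 0, 0.7, 1], [0, 0, 0, 0, 0, 0.55, 1], [0, 0, 0, -0.2, 0, 0, 1], [0, 0, 0, -0.2, 0, 0, 1], [0, 0, 0, -0.1, 0, 0, 1]]
  ]
}}

```text
clock: 9.05
eef_pos: [474.4, 10.5, 225.8]
eef_rot: [3.142, 0.001, 3.045]
wrist_force: [0.2, -0.4, -0.0]
finger_gap: 0.5
finger_force: 0.0
```

Emit:
{"name": "step_arm", "arguments": {
  "increments": [
    [[0, 0, 0, -0.15, 0, 0, 1], [0, 0, 0, -0.2, 0, 0, 1], [0, 0, 0, -0.25, 0, 0, 1], [0, 0, 0, -0.25, 0, 0, 1], [0, 0, 0, -0.25, 0, 0, 1]]
  ]
}}

```text
clock: 9.55
eef_pos: [518.0, 6.3, 225.2]
eef_rot: [3.142, 0.0, 3.045]
wrist_force: [-1.9, -0.0, 2.0]
finger_gap: 0.1
finger_force: 1.0
```

Emit:
{"name": "step_arm", "arguments": {
  "increments": [
    [[0, 0, 0, -0.25, 0, 0, 1], [0, 0, 0, -0.25, 0, 0, 1], [0, 0, 0, -0.25, 0, 0, 1], [0, 0, 0, -0.2, 0, 0, 1], [0, 0, 0, -0.1, 0, 0, 1]]
  ]
}}

```text
clock: 10.05
eef_pos: [559.6, 2.2, 224.9]
eef_rot: [-3.142, 0.0, 3.045]
wrist_force: [-2.6, 0.3, 1.6]
finger_gap: 0.4
finger_force: 0.9
```

Emit:
{"name": "step_arm", "arguments": {
  "increments": [
    [[0, 0, 0, -0.15, 0, 0, 1], [0, 0, 0, -0.1, 0, 0, 1], [0, 0, 0, -0.08, 0, 0, 1], [0, 0, 0, -0.08, 0, 0, 1]]
  ]
}}

```text
clock: 10.45
eef_pos: [575.3, 0.7, 224.9]
eef_rot: [-3.142, -0.0, 3.045]
wrist_force: [-0.7, 0.7, -0.5]
finger_gap: 0.2
finger_force: 0.8
```

Emit:
{"name": "step_arm", "arguments": {
  "increments": [
    [[0, 0, 0, -0.05, 0, 0, 1], [0, 0, 0, -0.05, 0, 0, 1], [0, 0, 0, 0, 0, 0, 1]]
  ]
}}

```text
clock: 10.75
eef_pos: [578.9, 0.4, 225.0]
eef_rot: [-3.142, -0.002, 3.045]
wrist_force: [-8.4, 0.8, 3.9]
finger_gap: 0.8
finger_force: 4.2
```

Emit:
{"name": "step_arm", "arguments": {
  "increments": [
    [[0, 0, 0, -0.04, 0, 0, 1], [0, 0, 0, 0, 0, 0, 1], [0, 0, 0, 0, 0, 0, 1]]
  ]
}}

```text
clock: 11.05
eef_pos: [579.6, 0.3, 225.0]
eef_rot: [-3.141, -0.006, 3.045]
wrist_force: [-23.0, 1.3, 13.6]
finger_gap: 0.6
finger_force: 11.6
```

```bash
python3 look.py t4 top; python3 - <<'E'
from h import *
c=load("t4")
cv2.imwrite("pics/crop4.png",cv2.resize(c["frame"][100:225,135:245,::-1],(528,600),interpolation=cv2.INTER_CUBIC))
E
```

```text
11.1 [5.796e+02 3.000e-01 2.250e+02] [-3.1413 -0.0062  3.0451] [-0.06  0.57  1.59 -0.    0.99 -1.54]
```

View pics/crop4.png

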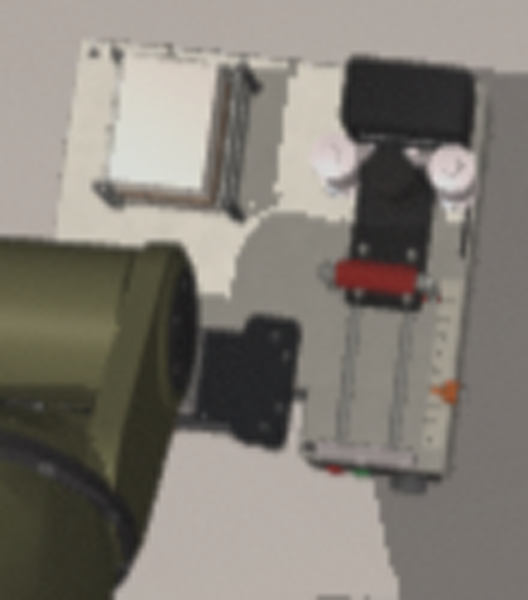

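The drawer is shut against its stop: the panel no longer protrudes under the gripper and the push force rose to 23 N. I back off, rise and turn a quarter turn towards the handle at (376,276) in the crop.

Emit:
{"name": "step_arm", "arguments": {
  "increments": [
    [[0, 0, 0, 0.3, 0, 0, 1], [0, 0, 0, 0.6, 0, 0, 1], [0, 0, 0, 0.3, 0, -0.6, 1], [0, 0, 0, 0, 0, -0.9, 1], [0, 0, 0, 0, 0, -0.9, 1]]
  ]
}}

```text
clock: 11.6
eef_pos: [532.8, 4.8, 322.4]
eef_rot: [3.142, 0.0, 3.045]
wrist_force: [0.6, -0.2, 0.6]
finger_gap: 0.8
finger_force: 0.0
```

Emit:
{"name": "step_arm", "arguments": {
  "increments": [
    [[0, 0, 0, 0, 0, -0.9, -0.06], [0, 0, 0.18, 0, 0, -0.8, -0.06], [0, 0, 0.18, 0, 0, -0.6, -0.06], [0, 0, 0.18, 0, 0, 0, -0.06], [0, 0, 0.18, 0, 0, 0, -0.06]]
  ]
}}

```text
clock: 12.1
eef_pos: [533.0, 4.8, 414.2]
eef_rot: [3.14, 0.002, 2.473]
wrist_force: [0.1, 0.4, -0.6]
finger_gap: 37.2
finger_force: 0.0
```

Emit:
{"name": "step_arm", "arguments": {
  "increments": [
    [[0, 0, 0.18, 0, 0, 0, -0.06], [0, 0, 0.18, 0, 0, 0, -0.06], [0, 0, 0.18, 0, 0, 0, -0.06], [0, 0, 0.18, 0, 0, 0, -0.06], [0, 0, 0.18, 0, 0, 0, -0.06]]
  ]
}}

```text
clock: 12.6
eef_pos: [533.1, 4.8, 413.4]
eef_rot: [3.141, 0.0, 1.767]
wrist_force: [-0.1, -0.4, 0.5]
finger_gap: 49.6
finger_force: 0.0
```

Emit:
{"name": "step_arm", "arguments": {
  "increments": [
    [[0, 0, 0.18, 0, 0, 0, -0.06], [0, 0, 0.18, 0, 0, 0, -0.06], [0, 0, 0.02, 0, 0, 0, -0.06], [0, 0, 0, 0, 0, 0, -0.06]]
  ]
}}

```text
clock: 13.0
eef_pos: [533.0, 4.8, 413.2]
eef_rot: [3.141, 0.0, 1.477]
wrist_force: [-0.2, 0.4, -0.9]
finger_gap: 49.5
finger_force: 0.0
```

Emit:
{"name": "step_arm", "arguments": {
  "increments": [
    [[0, 0, 0, -0.7, 0.6, 0, -0.06], [0, 0, 0, -0.8, 0.8, 0, -0.06], [0, 0, 0, -0.8, 0.8, 0, -0.06], [0, 0, 0, -0.8, 0.6, 0, -0.06], [0, 0, 0, 0, 0, 0, -0.06]]
  ]
}}

```text
clock: 13.5
eef_pos: [633.7, -133.1, 411.7]
eef_rot: [-3.141, 0.0, 1.474]
wrist_force: [-0.2, 0.2, -0.3]
finger_gap: 50.0
finger_force: 0.0
```

Emit:
{"name": "step_arm", "arguments": {
  "increments": [
    [[0, 0, 0, 0, 0, 0, -0.06], [0, 0, 0, 0, 0, 0, -0.06]]
  ]
}}

```text
clock: 13.7
eef_pos: [632.2, -128.6, 413.3]
eef_rot: [3.141, -0.0, 1.476]
wrist_force: [-0.6, 0.5, -0.5]
finger_gap: 49.8
finger_force: 0.0
```

```bash
python3 look.py w5; python3 - <<'E'
from h import *
c=load("w5");P=cloud(c); r=c["frame"].astype(int)
m=(r[...,0]>110)&(r[...,1]<70)&(r[...,2]<70)&(P[...,2]>118)&(P[...,2]<142)
v,u=np.nonzero(m); q=P[m]; print(m.sum(),u.min(),u.max(),v.min(),v.max(),q.mean(0),q.min(0),q.max(0))
E
```

```text
13.75 [ 632.2 -128.4  413.5] [ 3.1411 -0.      1.4763] [-0.26  0.51  1.21  0.    1.42 -0.16]
507 254 270 170 218 [ 636.46250877 -129.40077751  134.80171159] [ 626.78618721 -146.31741699  127.74270974] [ 644.04670383 -104.15499315  137.71976146]
```

View pics/w5.png

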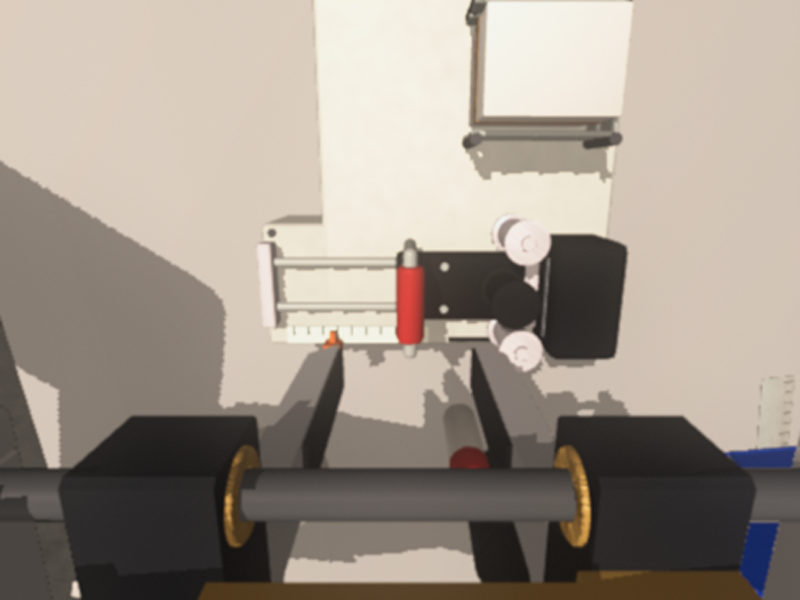

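The wrist view shows the red handle at (410,303) and the orange mark at (333,338). I look closer for the index tip and mark in an enlarged composite before gripping.

```bash
python3 - <<'E'
from h import *
a=load("w5")["frame"][195:235,190:290]; b=load("top0")["frame"][150:200,205:242]; d=load("scene0")["frame"][165:215,230:290]
A=cv2.resize(a,(800,320),interpolation=cv2.INTER_CUBIC); B=cv2.resize(b,(207,280),interpolation=cv2.INTER_CUBIC); D=cv2.resize(d,(336,280),interpolation=cv2.INTER_CUBIC)
o=np.zeros((600,800,3),np.uint8); o[:320]=A; o[320:,:207]=B; o[320:,220:556]=D
cv2.imwrite("pics/comp.png",o[:,:,::-1])
E
```

```text
(no output)
```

View pics/comp.png

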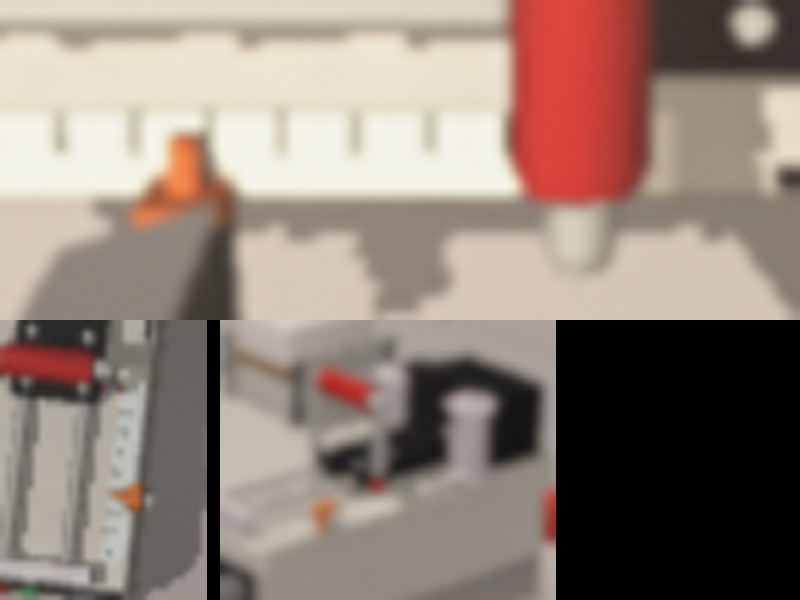

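The composite shows the mark tip at (187,135) in the wrist crop, the red index at (122,384) and mark at (113,496) in the top crop, and the index at (376,487) and mark at (323,507) in the scene crop.

```bash
python3 - <<'E'
from h import *
t,s,w=load("top0"),load("scene0"),load("w5"); mx=np.array([.9953,-.0964,0]); o=np.array([635.5,-126,0])
for n,p in (("top idx",ray(t,226.2,161,76)),("top mark",ray(t,224.8,181,76)),("sc idx",ray(s,257.5,194.4,76)),("sc mark",ray(s,248,198,78)),("w mark",ray(w,212.8,211.3,76))):
    print(n,p.round(1),"mx rel handle",((p-o)@mx).round(1))
# colour centroids
for n,c,lo,hi in (("top",t,(155,205),(200,242)),("scene",s,(165,230),(215,290))):
    f=c["frame"].astype(int); h=cv2.cvtColor(c["frame"],cv2.COLOR_RGB2HSV).astype(int)
    for k,m in (("red",((h[...,0]<5)|(h[...,0]>174))&(h[...,1]>110)&(h[...,2]>70)),("orange",(h[...,0]>=6)&(h[...,0]<18)&(h[...,1]>130)&(h[...,2]>120))):
        M=np.zeros(m.shape,np.uint8); M[lo[0]:hi[0],lo[1]:hi[1]]=m[lo[0]:hi[0],lo[1]:hi[1]]
        N,_,st,ce=cv2.connectedComponentsWithStats(M)
        for i in range(1,N): p=ray(c,*ce[i],76); print(n,k,st[i],ce[i].round(1),p.round(1),((p-o)@mx).round(1))
E
```

```text
top idx [ 633.6 -159.3   76. ] mx rel handle 1.3
top mark [ 578.3 -156.6   76. ] mx rel handle -53.9
sc idx [ 631.  -153.1   76. ] mx rel handle -1.8
sc mark [ 583.7 -156.7   78. ] mx rel handle -48.6
w mark [ 580.4 -154.    76. ] mx rel handle -52.1
top red [205 155  17   7  94] [213.1 157.4] [ 643.1 -123.2   76. ] 7.3
top red [205 197   1   2   2] [205.  197.5] [ 532.5 -103.8   76. ] -104.7
top orange [226 180   4   4  11] [228.  181.5] [ 577.2 -165.3   76. ] -54.2
scene red [247 174  10   7  40] [251.6 176.5] [737.3 -23.3  76. ] 91.4
scene red [256 193   3   2   5] [256.8 193.6] [ 634.3 -146.9   76. ] 0.8
scene red [288 195   2   9  17] [288.5 199.2] [ 674.5 -246.9   76. ] 50.4
scene orange [247 198   2   2   3] [247.7 198.7] [ 582.5 -156.5   76. ] -49.8
```

Emit:
{"name": "step_arm", "arguments": {
  "increments": [
    [[0, 0, 0, 0.06, 0.08, 0.5, -0.06], [0, 0, 0, 0, 0, 0.7, -0.06], [0, 0, 0, 0, 0, 0.7, -0.06], [0, 0, 0, 0, 0, 0.5, -0.06], [0, 0, 0, 0, 0, 0.2, -0.06]]
  ]
}}

```text
clock: 14.25
eef_pos: [635.5, -126.3, 307.5]
eef_rot: [-3.139, -0.0, 1.476]
wrist_force: [-0.5, 0.3, -0.0]
finger_gap: 49.8
finger_force: 0.0
```

Emit:
{"name": "step_arm", "arguments": {
  "increments": [
    [[0, 0, 0, 0, 0, 0, 1], [0, 0, 0, 0, 0, 0, 1], [0, 0, 0, 0, 0, 0, 1], [0, 0, 0, 0, 0, 0, 1], [0, 0, 0, 0, 0, 0, 1]]
  ],
  "newtons": 35
}}

```text
clock: 14.75
eef_pos: [635.2, -127.3, 309.1]
eef_rot: [-3.137, -0.0, 1.474]
wrist_force: [-9.7, 2.0, 12.2]
finger_gap: 15.1
finger_force: 35.0
```

Emit:
{"name": "step_arm", "arguments": {
  "increments": [
    [[0, 0, 0, 0, -0.1, 0, 1], [0, 0, 0, 0, -0.2, 0, 1], [0, 0, 0, 0, -0.2, 0, 1], [0, 0, 0, 0, -0.2, 0, 1], [0, 0, 0, 0, -0.2, 0, 1]]
  ]
}}

```text
clock: 15.25
eef_pos: [600.0, -123.9, 309.4]
eef_rot: [3.139, 0.0, 1.474]
wrist_force: [7.2, -1.6, -3.2]
finger_gap: 15.1
finger_force: 35.0
```

Emit:
{"name": "step_arm", "arguments": {
  "increments": [
    [[0, 0, 0, 0, -0.15, 0, 1], [0, 0, 0, 0, -0.1, 0, 1], [0, 0, 0, 0, -0.1, 0, 1], [0, 0, 0, 0, 0, 0, 1], [0, 0, 0, 0, 0, 0, 1]]
  ]
}}

```text
clock: 15.75
eef_pos: [586.3, -122.6, 309.4]
eef_rot: [3.139, 0.0, 1.474]
wrist_force: [6.6, -1.0, -4.0]
finger_gap: 15.1
finger_force: 35.0
```

```bash
python3 look.py w6; python3 look.py t6 top; python3 look.py s6 scene; python3 - <<'E'
from h import *
w,t,s=[load(k)["frame"] for k in ("w6","t6","s6")]
o=np.zeros((600,800,3),np.uint8)
o[:320]=cv2.resize(w[195:235,190:290],(800,320),interpolation=cv2.INTER_CUBIC)
o[320:,:207]=cv2.resize(t[150:200,205:242],(207,280),interpolation=cv2.INTER_CUBIC)
o[320:,220:780]=cv2.resize(s[175:210,220:290],(560,280),interpolation=cv2.INTER_CUBIC)
cv2.imwrite("pics/comp6.png",o[:,:,::-1])
E
```

```text
15.8 [ 586.3 -122.6  309.3] [3.139e+00 2.000e-04 1.474e+00] [-0.27  0.5   1.48  0.    1.16 -0.17]
15.85 [ 586.4 -122.6  309.3] [3.1390e+00 3.0000e-04 1.4741e+00] [-0.27  0.5   1.48  0.    1.16 -0.17]
15.9 [ 586.4 -122.6  309.3] [3.139e+00 2.000e-04 1.474e+00] [-0.27  0.5   1.48  0.    1.16 -0.17]
```

View pics/comp6.png

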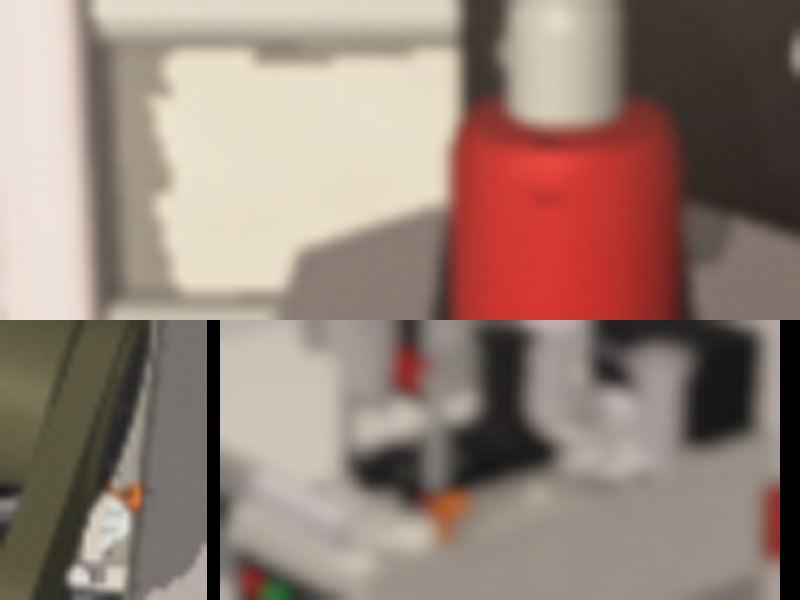

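The composite shows the red index at (110,487) just behind the mark tip (112,494) in the top crop, and touching it at (430,497) in the scene crop. I measure the remainder numerically.

```bash
python3 - <<'E'
from h import *
mx=np.array([.9953,-.0964,0]); o=np.array([635.5,-126,0])
for k,lo,hi in (("t6",(176,221),(186,232)),("s6",(192,242),(203,254))):
    c=load(k); f=c["frame"]; h=cv2.cvtColor(f,cv2.COLOR_RGB2HSV)
    print(k,lo)
    for v in range(lo[0],hi[0]): print(v,' '.join(f"{h[v,u,0]:3d}/{h[v,u,1]:3d}/{h[v,u,2]:3d}" for u in range(lo[1],hi[1])))
    d=lambda u,v: ray(c,u,v,76)
    u,v=(lo[1]+hi[1])/2,(lo[0]+hi[0])/2
    print("mx,my per du, dv",[( (d(u+a,v+b)-d(u,v))@m).round(2) for a,b in((1,0),(0,1)) for m in (mx,np.array([.0964,.9953,0]))])
E
```

```text
t6 (176, 221)
176  26/ 62/ 66  28/ 57/ 58  23/ 23/ 45   0/  5/ 50  21/ 23/ 79  20/ 31/148  21/ 30/161  21/ 30/161  19/ 25/144  20/ 23/102  19/ 19/106
177  26/ 68/ 64  25/ 61/ 54  20/ 19/ 41  15/ 28/ 54  16/ 28/102  19/ 29/142  22/ 29/161  21/ 27/160  21/ 25/141  20/ 23/100  13/ 21/108
178  26/ 65/ 63  27/ 56/ 50   8/ 44/ 46   5/ 72/ 82  19/ 30/144  20/ 30/155  20/ 31/162  18/ 38/161  16/ 37/144  18/ 31/ 99  13/ 21/111
179  28/ 67/ 61  27/ 56/ 50   5/ 90/ 62   3/121/126  16/ 39/158  19/ 35/160  16/ 58/153  12/108/163  11/124/168  11/ 91/112  11/ 25/110
180  28/ 64/ 60  25/ 54/ 57  15/ 48/ 85   8/ 88/128  14/ 87/156  13/ 84/152  12/108/139  11/165/158  12/174/194  11/131/125  12/ 27/ 96
181  28/ 66/ 58  25/ 40/ 82  19/ 31/155  14/ 57/189  14/117/196  11/124/160  11/156/141  11/179/162  11/178/202  10/ 94/122  19/ 19/108
182  28/ 46/ 72  24/ 29/132  21/ 25/194  21/ 20/212  18/ 29/214  13/ 42/186  11/116/163  11/176/194  11/176/201  11/ 73/118  19/ 18/116
183  24/ 33/109  23/ 23/185  20/ 22/206  30/  9/206  36/  6/215  24/ 12/207  12/ 63/175  10/145/163  10/168/161  11/ 66/108  17/ 20/11
[... 1398 characters left out ...]
2/140  18/ 32/143
199  19/ 27/158  17/ 31/150  14/ 41/149  10/ 68/154  10/113/160  11/161/165  11/170/165  11/139/161  12/ 99/152  13/ 62/144  18/ 39/143  21/ 33/148
200  19/ 27/182  19/ 27/182  18/ 31/181  15/ 43/178  12/ 78/174  11/128/167  11/140/159  11/ 96/151  13/ 62/145  16/ 41/143  17/ 33/148  20/ 30/152
201  20/ 26/196  18/ 25/200  19/ 28/198  16/ 36/193  13/ 62/184  12/106/171  11/115/157  12/ 75/147  14/ 41/143  18/ 32/145  20/ 31/150  19/ 28/153
202  20/ 27/196  20/ 25/200  20/ 27/199  18/ 33/192  15/ 51/179  12/ 82/167  11/ 90/156  13/ 60/148  16/ 37/145  18/ 29/147  19/ 29/150  19/ 27/151
mx,my per du, dv [np.float64(2.53), np.float64(-1.9), np.float64(-5.2), np.float64(-6.25)]
```

Emit:
{"name": "step_arm", "arguments": {
  "increments": [
    [[0, 0, 0, 0, -0.05, 0, 1], [0, 0, 0, 0, -0.05, 0, 1], [0, 0, 0, 0, 0, 0, 1], [0, 0, 0, 0, 0, 0, 1], [0, 0, 0, 0, 0, 0, 1]]
  ]
}}

```text
clock: 16.4
eef_pos: [582.4, -122.2, 309.4]
eef_rot: [3.139, 0.0, 1.474]
wrist_force: [8.0, -1.3, -4.6]
finger_gap: 15.4
finger_force: 35.0
```

```bash
python3 look.py t7 top; python3 look.py s7 scene; python3 - <<'E'
from h import *
def proj(c,p):
    T=np.linalg.inv(c["cam_to_world"]); q=c["mtx"]@(T[:3,:3]@p+T[:3,3]); return (q[:2]/q[2]).round(1)
for k,lo,hi in (("t7",(176,221),(185,231)),("s7",(193,240),(202,252))):
    c=load(k); h=cv2.cvtColor(c["frame"],cv2.COLOR_RGB2HSV); print(k,lo)
    for v in range(lo[0],hi[0]): print(v,' '.join(f"{h[v,u,0]:3d}/{h[v,u,1]:3d}/{h[v,u,2]:3d}" for u in range(lo[1],hi[1])))
t,s=load("top0"),load("scene0"); mx=np.array([.9953,-.0964,0])
for u,v in((226.2,161),): print("idx rest top->scene",proj(s,ray(t,u,v,76)))
print("mark top->scene",proj(s,ray(t,224.9,180.9,76)))
print("scene idx now expected",[proj(s,ray(s,256.8,193.6,76)-d*mx) for d in(49.5,53.5)])
# orange mark in scene0/top0 unobstructed
for c,lo,hi in((t,(177,222),(185,231)),(s,(194,243),(202,252))):
    h=cv2.cvtColor(c["frame"],cv2.COLOR_RGB2HSV); print(lo)
    for v in range(lo[0],hi[0]): print(v,' '.join(f"{h[v,u,0]:3d}/{h[v,u,1]:3d}/{h[v,u,2]:3d}" for u in range(lo[1],hi[1])))
E
```

```text
16.45 [ 582.4 -122.2  309.4] [3.1389e+00 3.0000e-04 1.4740e+00] [-0.27  0.49  1.49  0.    1.16 -0.17]
16.5 [ 582.4 -122.2  309.4] [3.1389e+00 3.0000e-04 1.4740e+00] [-0.27  0.49  1.49  0.    1.16 -0.17]
t7 (176, 221)
176  27/ 70/ 66  26/ 67/ 61  24/ 28/ 45  15/ 13/ 39  15/ 26/ 59  19/ 30/119  20/ 29/159  20/ 29/161  18/ 27/144  20/ 23/101
177  25/ 69/ 67  28/ 62/ 58  24/ 30/ 42  15/ 11/ 45  20/ 20/ 75  20/ 29/132  20/ 29/159  22/ 29/160  20/ 27/141  18/ 25/101
178  28/ 70/ 62  27/ 51/ 55  10/ 17/ 46   0/ 15/ 50  18/ 25/101  21/ 29/150  18/ 32/161  16/ 35/159  16/ 34/142  16/ 29/ 98
179  28/ 70/ 62  22/ 55/ 51  10/ 18/ 42  15/ 26/ 58  17/ 33/122  19/ 36/155  14/ 57/153  10/108/161  11/114/152  11/ 87/109
180  26/ 67/ 61  26/ 43/ 47  15/ 26/ 40  12/ 85/ 69  13/ 89/138  13/ 77/143  12/106/137  10/162/157  11/173/189  11/133/123
181  26/ 66/ 58  26/ 44/ 46   6/ 46/ 55   9/ 91/107  10/112/161  10/121/154  11/154/141  11/178/163  12/178/201  10/ 96/122
182  28/ 68/ 56  30/ 38/ 61  19/ 26/106  16/ 28/154  15/ 23/200  12/ 40/184  11/116/162  12/176/193  11/179/201  10/ 75/119
183  22/ 57/ 67
[... 2826 characters left out ...]
/161  17/ 26/158  18/ 25/154
196  18/ 23/169  20/ 23/168  17/ 27/167  16/ 38/167  13/ 49/168  12/ 54/171  12/ 52/171  13/ 43/171  16/ 33/168
197  18/ 23/166  18/ 26/168  15/ 38/173  12/ 62/180  12/ 89/184  11/102/185  11/ 97/182  11/ 73/179  14/ 47/175
198  18/ 25/171  18/ 29/174  14/ 48/180  13/ 83/185  12/123/187  12/144/184  11/128/180  12/ 91/177  14/ 52/178
199  18/ 26/174  16/ 32/176  15/ 50/179  12/ 90/182  12/137/180  11/151/174  11/114/170  13/ 73/172  15/ 46/179
200  19/ 26/183  19/ 29/183  15/ 42/186  13/ 74/185  12/122/178  11/128/167  11/ 84/161  14/ 51/164  17/ 37/173
201  20/ 26/194  19/ 27/195  17/ 38/195  14/ 61/191  13/101/179  12/110/162  12/ 69/152  16/ 39/151  17/ 30/159
```

```bash
python3 -c "
from cell import workorder
print(workorder.sign_off())"
```

```text
the job is handed in; nothing more can be done
None
```

I handed the job in at about 16.5 s; no verdict came back. The kraft roll lies flat round the hub, the drawer is pushed to its stop, and the gripper holds the red handle at 35 N. The top and scene pictures put the index at the orange mark to within about 1 mm, though the arm partly hid the index.

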